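# Nip up the drilling fixture's side clamp with the hex key

## Task

Take the large T-handled hex key from the wooden stand, feel its tip into the socket hidden down the bore of the drilling fixture's clamp (lean on it only lightly and turn it until it drops fully home), then turn it clockwise until the jaw holds the rusty steel block firmly, without straining it. Draw the key out and stand it back in its own hole in the stand, let go of it, with the block still gripped and the smaller key, the drill bit and the spare screw left standing where they are.

Things in the scene. Friction and masses are not known exactly. Their poses are not given: they have to be found in the camera images.
- fixture: Drilling fixture bolted to the bench. Grey base plate 260 (x) x 120 (y) x 18 mm; origin: centre of its underside; x: clamping direction. At -x a fixed steel jaw 24 x 90 x 28 mm (gripping face at x = -90 mm); at +x the clamp, a dark steel housing 70 x 80 mm, top 70 mm above the bench, centred at x = +50 mm. The four small bolt heads on its corners (3 mm proud) are not the socket.
- clamp_mouth (a point): Centre of the round hole in the clamp housing's top face, 70 mm above the bench. Countersunk: 36 mm wide at the top, narrowing to a 26.2 mm bore 8 mm lower. The spindle's flat rim lies out of sight 25 mm below this point; in it is the hexagon socket, 23 mm across flats, 15 mm deep. How it is clocked is unknown and differs each time (repeats every 60 degrees; the key enters within about 5 degrees).
- clamp_core: The clamp's hidden spindle and bearing. Origin: centre of the socket's floor, 40 mm below clamp_mouth; the key's tip is here when home. Axes: the fixture's, however the spindle is turned. It turns stiffly (0.15 N m) and stays where left: a key rubbing its rim with 3 to 10 N does not turn it, one leaned on with over 20 N drags it round. Clockwise from above tightens. The key may be re-entered a flat back.
- jaw: Moving jaw, 22 x 74 x 27 mm; origin: centre of its gripping face, which looks along the fixture's -x. The spindle drives it at the block by 3.5 mm per rad; it starts 0.5 to 5.5 mm short and touches after 0.5 to 1.6 rad. It is backed by spring washers (40 N per mm), so from then the torque climbs about 0.5 N m per rad above the running 0.15 N m; 0.25 to 0.4 rad past first touch is firm.
- work: Rusty brown steel block 64 (x) x 44 (y) x 30 mm, about 0.7 kg, with a scribed cross on top, lying loose on the base plate between the two jaws. Origin: centre of its underside.
- key: Large T-handled hex key, about 0.6 kg, standing upright in the wooden stand. Origin: centre of the flat tip of its bright hexagon shank (22 mm across flats, 25.4 mm across corners, 100 mm long), z up along the shank, x square to two opposite flats. Its black cross bar is 100 mm long (y), 28 mm thick (x) and 28 mm high, centred 110 mm above the tip, with flat sides to grip.
- key_tip (a point): Centre of the key's flat tip (the origin of the key).
- key_bar (a point): Middle of the key's cross bar, 110 mm above the tip: the place to grip it, fingers closing along the key's x across the 28 mm thickness.
- stand: Wooden key stand fixed to the bench, 85 (x) x 210 (y) x 50 mm, with drilled holes 40 mm deep (floor 10 mm above the bench). Origin: centre of its underside.
- stand_hole (a point): Centre of the mouth, on the stand's top face (50 mm above the bench), of the large key's own hole: 30 mm wide, 40 mm deep, with its edge hardly broken.
- small_key: Smaller T-handled hex key (12 mm hexagon, cross bar 70 mm), in the other end of the stand. Does not fit this clamp: leave it. Origin: its tip.
- twist_drill: Twist drill 12 mm x 70 mm, standing in the stand's second row. Leave it. Origin: its lower end.
- spare_screw: Spare cap screw standing on its head (24 mm) on the fixture's base plate beside the block, 46 mm tall. Leave it. Origin: underside of the head.

How it is judged:
By the outcome, as a careful person would: the job done as asked, in the order asked, and still so for the second after the job is handed in, with the robot touching nothing.
It also fails if it takes over 72 s, if anything falls off the work surface, if the arm or the gripper's body presses on something with over 40 N, if the wrist force passes 120 N, or if a joint passes its speed limit or range.

## Robot

A 6-joint arm with a two-finger parallel gripper is mounted at the origin on the work surface. World frame = base frame: x ahead of the robot, y to its left, z up, the work surface at z = 0. Lengths are in m, angles in degrees, forces in N, time in s.
With the tool pointing down it reaches from about 0.375 to 0.9 m from the base axis. Payload 3.1 kg.
Tool frame: the origin (TCP) lies at the very end of the fingers, on their centre line; the grasp point (between the pads) lies 19 mm behind it; z points along the fingers, y is the line along which they close (so a half turn about z gives the same grasp; the last joint's range is limited). The gripper opens to 87 mm and grips with 3 to 60 N. Pads are 19 mm wide; open, the fingers measure 117 mm over their backs; the gripper's body (75 mm by 190 mm) begins 51 mm behind the grasp point.
Start: joints at [53.543, 30.224, 82.088, -0, 67.689, -10.227], TCP at [0.276, 0.561, 0.223] pointing down, gripper open.
Joint ranges: [-176.69, 176.69], [-43.24, 126.21], [12.49, 139.97], [-82, 262], [0, 151.66], [-163.58, 163.58]. Speed limits (degrees/s): [159.86, 159.86, 180, 180, 180, 180].

## Interface

Orientations are given as a 3x3 rotation matrix whose columns are the frame's x, y, z axes.
In Python, from rig import readout, cams, bot gives the robot as it stands.
- The arm moves only by the shell command python3 -m inch 'ROWS'. ROWS is JSON, a list of rows, each a list of 5 numbers: the shift along the world's x, y, z in cm, then the turn about the world's z in degrees, then the finger opening in cm, from 0 to 8.7. In form: [[dx, dy, dz, twist, fingers], ...]. A call has 1 to 10 rows; each row is the pose to reach, as a shift and turn from the pose commanded when the call began; what a row does not reach only later rows make up. A row lasts 1/12 s, in which the tool goes at most 41.7 mm and 7.16 degrees, less where a joint would pass 70% of its speed; a pose out of reach is approached as far as the arm can. A call with a gripper value outside its range is refused whole. The fingers move at their own pace and stop on an object; the grip force is fixed at half the most. Time passes only in rows, so rows that repeat a pose let the fingers close. It gives the time, the measured TCP pose, the force, the opening and the grip force at its end, in the units of the state.
- readout.read_state(): the state, without advancing time (a new reading comes with each control period).
- cams.capture(name): name is "scene" or "top" or "wrist"; returns a dict with "image" (384x512x3 uint8, blue, green, red), "intrinsics" (3x3 intrinsics, pixels), "k1" (the pictures are not rectified: a ray, as slopes to the right and down, at radius r is drawn at 1 + k1 r^2 times it, then the intrinsics apply), "xyz" and "rotation" of the camera in the world; the wrist camera has in their place "tool_from_camera" (4x4, takes a point from camera to tool coordinates, whose origin is the TCP and whose axes are the flange's). Camera axes: x right, y down, z forward; pixel columns grow to the right and rows downward; lengths in m; the calibration is good to about 2 mm. A picture is of the moment at which its call begins: read the wrist's pose just before it. There is no depth.
- bot.hand_in(): hands the job in; it is judged then, once.
The state is a dict: "time_s": time; "joint_positions": joint angles; "qvel": joint speeds; "tau": joint torques, N m; "position": TCP position; "tcp_rot": TCP orientation; "force": force on the tool from outside, world axes, zero at the start; "moment": the same for the moment, N m; "opening": opening from 0.0 (shut) to 1.0 (fully open); "grasp_force": force on a finger pad.
Only numpy, scipy, OpenCV 4.12 (cv2) and the standard library are available. Lean on these libraries where they do the work, as an engineer would, in place of code of your own. Each camera call takes 0.05 s, during which the arm holds its last target. There are 200 camera calls.

## Working session

There is one attempt and no reset: what is moved stays moved. The work goes in short steps, Python scripts to look and compute and a shell command to move; the robot and the scene stay as the last step left them, time stands still between calls to the robot, and variables do not carry over. Pictures are saved under pics/ and viewed, at most 10 in all, crops included, and the job is handed in when it is done.

```bash
mkdir -p pics; ls
cat > h.py <<'E'
import numpy as np, cv2
from rig import readout, cams, bot
def snap(n,f):
    s=readout.read_state(); c=cams.capture(n); cv2.imwrite(f,c['image'])
    K=np.array(c['intrinsics']);k1=c['k1']
    if n=='wrist':
        T=np.array(c['tool_from_camera']);R0=np.array(s['tcp_rot']);R=R0@T[:3,:3];p=np.array(s['position'])+R0@T[:3,3]
    else: R=np.array(c['rotation']);p=np.array(c['xyz'])
    np.savez(f[:-4]+'.npz',K=K,k1=k1,R=R,p=p)
def pt(f,u,v,z):
    d=np.load(f[:-4]+'.npz');K=d['K'];q=cv2.undistortPoints(np.array([[[u,v]]],float),K,np.array([float(d['k1']),0,0,0]))[0,0]
    # cv2 dist model: x_d = x(1+k1 r^2) -- matches
    r=d['R']@np.array([q[0],q[1],1]); p=d['p']; return p+r*(z-p[2])/r[2]
def px(f,P):
    d=np.load(f[:-4]+'.npz');R=d['R'];c=R.T@(np.array(P)-d['p'])
    return cv2.projectPoints(c.reshape(1,1,3),np.zeros(3),np.zeros(3),d['K'],np.array([float(d['k1']),0,0,0]))[0].ravel()
E
python3 - <<'E'
from h import *
s=readout.read_state();print(s)
for n in('top','scene'): 
    snap(n,f'pics/{n}0.png'); d=np.load(f'pics/{n}0.npz');print(n,d['p'],d['R'],d['K'],d['k1'])
a=cv2.imread('pics/top0.png');cv2.imwrite('pics/top0b.png',cv2.resize(a,(800,600),interpolation=cv2.INTER_CUBIC))
E
```

```text
pics
{'time_s': 0.0, 'joint_positions': array([ 5.35421858e+01,  3.02780678e+01,  8.21561823e+01, -1.15743819e-03,
        6.76889405e+01, -1.02278654e+01]), 'qvel': array([ 0.0227521 ,  0.01144101,  0.09880841,  0.0479694 , -0.06729341,
        0.10428131]), 'tau': array([ 1.13240232e-03, -4.40042388e+01, -1.76593745e+01,  6.33267383e-02,
        5.83575584e-02, -1.74207762e-04]), 'position': array([0.27577771, 0.56005316, 0.2215824 ]), 'tcp_rot': array([[-8.97030639e-01,  4.41966559e-01, -1.26261237e-03],
       [ 4.41968213e-01,  8.97029024e-01, -1.74040315e-03],
       [ 3.63399946e-04, -2.11922948e-03, -9.99997688e-01]]), 'force': array([-0.66558986,  0.0441931 ,  0.51346616]), 'moment': array([0.05018299, 0.01639419, 0.00145889]), 'grasp_force': 0.0, 'opening': 1.001874933753021}
top [0.40898666 0.00282949 0.90748907] [[-0.01229058 -0.99239106  0.1225109 ]
 [-0.9999239   0.01206792 -0.0025593 ]
 [ 0.00106137 -0.12253303 -0.99246387]] [[436.76163068   0.         253.92373326]
 [  0.         436.76163068 190.13505204]
 [  0.           0.           1.        ]] -0.05430175298925889
scene [ 1.06910459 -0.20908407  0.54905752] [[ 0.38167289  0.56004132 -0.73530913]
 [ 0.92429346 -0.22891698  0.30541548]
 [ 0.00272054 -0.79621023 -0.60501394]] [[386.24499959   0.         257.73889458]
 [  0.         386.24499959 191.14500461]
 [  0.           0.           1.        ]] 0.0028786573148376535
```

View pics/top0b.png

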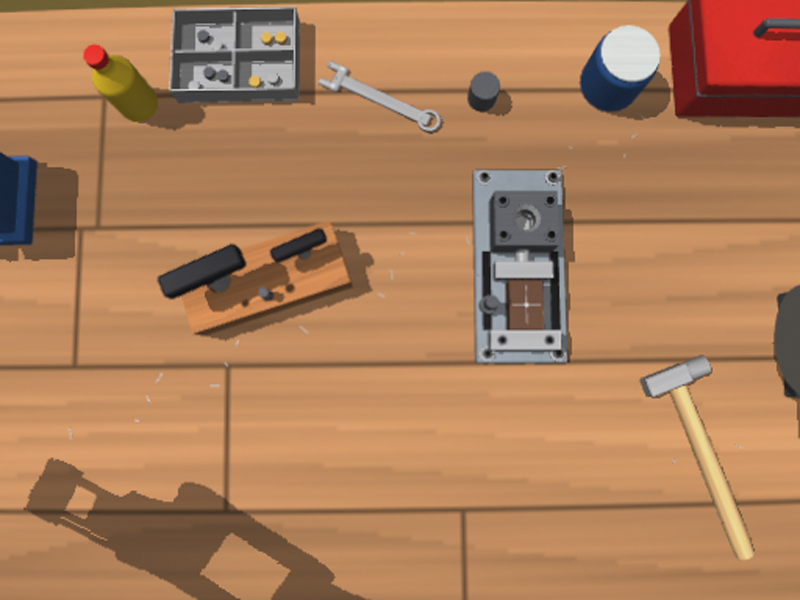

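View pics/scene0.png

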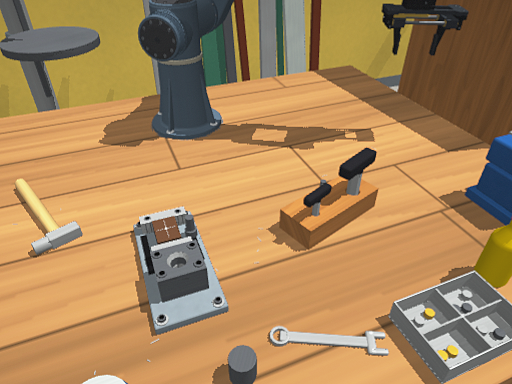

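The top view (800x600) shows the large key's bar from about (160,285) to (243,258), the stand around it, the clamp mouth at about (526,218), the block's cross at (526,305) and the fixture's plate corners. The scene view confirms this layout.

Run:
```python
from h import *
f='pics/top0.png'
a=cv2.imread(f)
def P(u,v,z): return pt(f,(u+.5)/1.5625-.5,(v+.5)/1.5625-.5,z)
print('mouth',P(526,218,.07),'cross',P(526,305,.048))
print('base corners z18',[P(*q,.018).round(4) for q in((473,171),(563,170),(476,361),(567,361))])
print('stand corners z50',[P(*q,.05).round(4) for q in((330,223),(351,280))], P(195,333,.05))
print('bar ends',P(160,282,.12),P(243,258,.12))
# dark bar mask, big key
g=a.max(2)<60; n,l,st,ce=cv2.connectedComponentsWithStats(g.astype(np.uint8))
for i in range(1,n):
    if st[i,4]>150 and 95<ce[i][0]<215 and 140<ce[i][1]<200:
        m=(l==i).astype(np.uint8); c=cv2.findContours(m,0,1)[0][0]; r=cv2.minAreaRect(c); b=cv2.boxPoints(r)
        print(st[i],ce[i],r, 'ctr',pt(f,*r[0],.122),[pt(f,*q,.12)[:2].round(4) for q in b])
```

```text
mouth [ 0.6110063  -0.16281858  0.07      ] cross [ 0.50332519 -0.1630355   0.048     ]
base corners z18 [array([ 0.6891, -0.1039,  0.018 ]), array([ 0.6895, -0.2259,  0.018 ]), array([ 0.4342, -0.1011,  0.018 ]), array([ 0.4325, -0.22  ,  0.018 ])]
stand corners z50 [array([0.6121, 0.0856, 0.05  ]), array([0.5378, 0.0588, 0.05  ])] [0.47257098 0.25648408 0.05      ]
bar ends [0.52774373 0.27868087 0.12      ] [0.55496932 0.18109183 0.12      ]
[174 147  35  21 332] [190.79819277 156.87951807] ((190.86207580566406, 157.34483337402344), (10.241903305053711, 35.45274353027344), 66.80140686035156) ctr [0.56785706 0.11554474 0.122     ] [array([0.5645, 0.1495]), array([0.5898, 0.0896]), array([0.5721, 0.0822]), array([0.5468, 0.1419])]
[105 157  52  34 485] [136.64948454 172.02680412] ((129.28448486328125, 174.16380310058594), (18.12028694152832, 54.754783630371094), 66.80140686035156) ctr [0.53813513 0.22827645 0.122     ] [array([0.5346, 0.282 ]), array([0.5736, 0.1897]), array([0.5423, 0.176 ]), array([0.5037, 0.2678])]
```

```bash
python3 -m inch '[[3,-4,2,-6,8.7],[7,-8,4,-12,8.7],[10,-12,6,-18,8.7],[13,-16,7,-24,8.7],[16,-20,7,-30,8.7],[19,-24,7,-36,8.7],[22,-28,7,-41,8.7],[25,-31,7,-44,8.7],[26,-33,7,-44,8.7],[26,-33,7,-44,8.7]]'
python3 - <<'E'
from h import *
snap('wrist','pics/w1.png')
E
```

```text
time_s: 0.93
position: [0.5283, 0.2401, 0.292]
tcp_rot: [[-0.338, 0.941, -0.001], [0.941, 0.338, -0.0], [0.0, -0.001, -1.0]]
force: [0.4, 0.2, 0.7]
opening: 1.0
grasp_force: 0.0
```

View pics/w1.png

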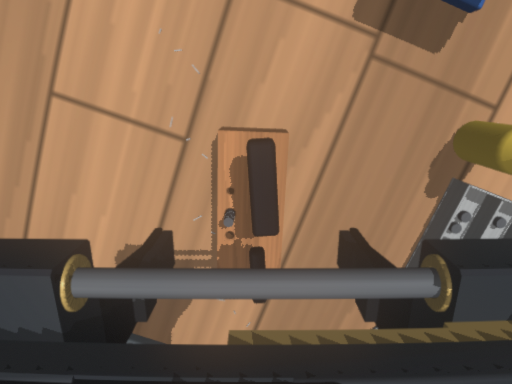

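The wrist view shows the large bar at about (248–279, 138–236), turned roughly 3° from the stand's edges (columns 217 and 288 at row 130), with the drill at (229,218).

Run:
```python
from h import *
f='pics/w1.png';a=cv2.imread(f)
m=(a.max(2)<55).astype(np.uint8); m[:,:238]=0;m[:,300:]=0;m[:125]=0;m[242:]=0
n,l,st,ce=cv2.connectedComponentsWithStats(m);i=1+st[1:,4].argmax()
r=cv2.minAreaRect(cv2.findContours((l==i).astype(np.uint8),0,1)[0][0]);b=cv2.boxPoints(r)
Q=np.array([pt(f,*q,.134)[:2] for q in b]);print(r,Q.round(4),'ctr',Q.mean(0),pt(f,*r[0],.134))
L=[np.linalg.norm(Q[i]-Q[i-1]) for i in range(4)];print(L)
for i in range(2):
  e=Q[i+1]-Q[i];print(np.degrees(np.arctan2(e[1],e[0])))
s=readout.read_state();print(s['position'],np.load('pics/w1.npz')['p'])
R=s['tcp_rot'];print('tool y ang',np.degrees(np.arctan2(R[1,1],R[0,1])))
print('stand top corners',pt(f,217,130,.05),pt(f,288,130,.05))
```

```text
Traceback (most recent call last):
ValueError: attempt to get argmax of an empty sequence
```

```bash
cat > bar.py <<'E'
from h import *
def bar(f,z,x0,x1,y0,y1):
    a=cv2.imread(f).astype(int); sub=a[y0:y1,x0:x1].max(2)
    t,m=cv2.threshold(sub.astype(np.uint8),0,1,cv2.THRESH_BINARY_INV+cv2.THRESH_OTSU)
    n,l,st,ce=cv2.connectedComponentsWithStats(m);i=1+st[1:,4].argmax()
    r=cv2.minAreaRect(cv2.findContours((l==i).astype(np.uint8),0,1,offset=(x0,y0))[0][0]);b=cv2.boxPoints(r)
    Q=np.array([pt(f,*q,z)[:2] for q in b]);print(t,r,'\nctr',Q.mean(0))
    for i in range(2):
        e=Q[i+1]-Q[i];print('side',np.linalg.norm(e),np.degrees(np.arctan2(e[1],e[0])))
E
python3 - <<'E'
from bar import *
f='pics/w1.png';bar(f,.134,238,290,132,242)
s=readout.read_state();R=s['tcp_rot'];print(s['position'],np.load('pics/w1.npz')['p'],np.degrees(np.arctan2(R[1,1],R[0,1])))
print('stand top corners',pt(f,217,130,.05),pt(f,288,130,.05),pt(f,287,240,.05))
E
```

```text
125.0 ((258.0, 189.5), (103.0, 40.0), 90.0) 
ctr [0.5358988  0.22822523]
side 0.0379516397970787 19.777087771750264
side 0.10606226232675159 -69.17690480419856
[0.53442287 0.23344593 0.29211671] [0.50334023 0.31296279 0.45424677] 19.445496053352475
stand top corners [0.47248979 0.26138574 0.05      ] [0.55205947 0.28996704 0.05      ] [0.60238488 0.15721271 0.05      ]
```

Run:
```python
from h import *
f='pics/w1.png'
Q=np.array([pt(f,*q,.134)[:2] for q in((247,140),(273,138),(279,235),(252,237))])
print(Q.round(4),Q.mean(0))
for i in range(4):
  e=Q[(i+1)%4]-Q[i];print(np.linalg.norm(e),np.degrees(np.arctan2(e[1],e[0])))
a=cv2.imread(f);print(a[185,236:292].max(1))
```

```text
[[0.5087 0.2728]
 [0.5313 0.2829]
 [0.572  0.192 ]
 [0.5466 0.1805]] [0.53962935 0.23204302]
0.024751909027723323 24.168731465675208
0.09960724552711431 -65.85680791971349
0.0279178618254914 -155.6398651821571
0.09975216659901165 112.3245361439573
[117 117 114 114 114 116 116 112 109 107 106 110 105  69  59  60  61  64
  64  63  64  64  64  63  63  63  63  64  64  64  64  64  63  63  64  63
  63  63  62  62  76 140 173 174 171 170 173 172 171 174 182 183 182 181
 182 182]
```

The bar's measured size (about 26 x 99.7 mm) matches the given one, so the grasp is at (0.540, 0.232) with the key's x axis at about 23°. Descending.

```bash
python3 -m inch '[[0.4,0.1,-4,3.4,8.7],[0.4,0.1,-8,3.4,8.7],[0.4,0.1,-11.5,3.4,8.7],[0.4,0.1,-14,3.4,8.7],[0.4,0.1,-16,3.4,8.7],[0.4,0.1,-17.5,3.4,8.7],[0.4,0.1,-18.5,3.4,8.7],[0.4,0.1,-19.2,3.4,8.7],[0.4,0.1,-19.2,3.4,8.7],[0.4,0.1,-19.2,3.4,8.7]]'; python3 -m inch '[[0,0,0,0,5],[0,0,0,0,4],[0,0,0,0,3],[0,0,0,0,2],[0,0,0,0,2],[0,0,0,0,2],[0,0,0,0,2],[0,0,0,0,2],[0,0,0,0,2],[0,0,0,0,2]]'
python3 - <<'E'
from h import *
s=readout.read_state();print(s['force'],s['moment'])
E
```

```text
time_s: 1.82
position: [0.5319, 0.2431, 0.1005]
tcp_rot: [[-0.394, 0.919, 0.0], [0.919, 0.394, 0.0], [-0.0, 0.0, -1.0]]
force: [1.0, -0.2, -0.7]
opening: 1.006
grasp_force: 0.0
time_s: 2.65
position: [0.5319, 0.243, 0.1003]
tcp_rot: [[-0.393, 0.919, 0.001], [0.919, 0.393, 0.0], [-0.0, 0.001, -1.0]]
force: [0.4, 0.2, 0.9]
opening: 0.325
grasp_force: 0.3
[0.40388949 0.18219668 0.92773281] [-0.03693525 -0.15476104 -0.01699041]
```

The earlier call fell short of its target, so the fingers are 13 mm off along the bar. I'll open, recentre and regrip.

```bash
python3 -m inch '[[0,0,0,0,4.5],[0,0,0,0,4.5],[0.2,-0.4,0,0,4.5],[0.5,-0.8,0,0,4.5],[0.7,-1.1,0,0,4.5],[0.7,-1.1,0,0,4.5],[0.7,-1.1,0,0,4],[0.7,-1.1,0,0,3.4]]'; python3 -m inch '[[0,0,0,0,2.9],[0,0,0,0,2.4],[0,0,0,0,2],[0,0,0,0,2],[0,0,0,0,2],[0,0,0,0,2],[0,0,0,0,2],[0,0,0,0,2],[0,0,0,0,2],[0,0,0,0,2]]'
python3 - <<'E'
from h import *
s=readout.read_state();print(s['force'],s['moment'],s['position'])
snap('wrist','pics/w2.png')
E
```

```text
time_s: 3.32
position: [0.5387, 0.2318, 0.1002]
tcp_rot: [[-0.393, 0.92, -0.0], [0.92, 0.393, 0.0], [0.0, -0.0, -1.0]]
force: [0.4, -0.1, 0.4]
opening: 0.446
grasp_force: 0.0
time_s: 4.15
position: [0.5387, 0.232, 0.1003]
tcp_rot: [[-0.393, 0.919, 0.0], [0.919, 0.393, 0.0], [0.0, 0.0, -1.0]]
force: [-0.0, 0.0, 0.1]
opening: 0.321
grasp_force: 30.0
[-0.01188631  0.00112758  0.0690572 ] [0.04528696 0.05152567 0.05342219] [0.53871876 0.23201208 0.1002645 ]
```

View pics/w2.png

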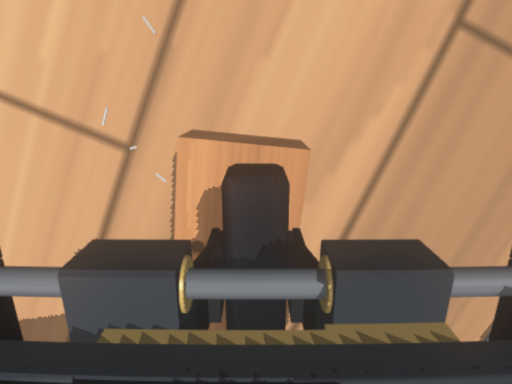

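The picture shows the bar gripped squarely, its far end at (255,165), roughly centred. Lifting now; on the way I'll measure the end of the bar to check the grip offset.

```bash
python3 -m inch '[[0,0,0.5,0,2],[0,0,1.5,0,2],[0,0,3,0,2],[0,0,5,0,2],[0,0,7,0,2],[0,0,9,0,2],[0,0,10,0,2],[0,0,10.5,0,2],[0,0,10.5,0,2]]'; python3 -m inch '[[0,-3,0,0,2],[0,-6,0,0,2],[0,-9.5,0,0,2],[0.5,-13,0,0,2],[1,-17,0,0,2],[2,-20,0,0,2],[2,-23,0,0,2],[2,-25,0,0,2],[2,-25,0,0,2],[2,-25,0,0,2]]'
python3 - <<'E'
from h import *
s=readout.read_state();print(s['force'],s['moment'],s['position'])
e=pt('pics/w2.png',255,165,.134);print('bar end',e,np.linalg.norm(e[:2]-np.load('pics/w2.npz')['p'][:2]),e[:2]-[.5387,.232])
snap('top','pics/t2.png');snap('wrist','pics/w3.png')
a=cv2.imread('pics/t2.png')
c1=cv2.resize(a[130:225,95:235],None,fx=4,fy=4,interpolation=cv2.INTER_CUBIC)
cv2.imwrite('pics/t2c.png',c1)
b=cv2.imread('pics/t2.png')[95:245,285:380]
w=cv2.imread('pics/w3.png');b=cv2.resize(b,None,fx=2.56,fy=2.56,interpolation=cv2.INTER_CUBIC)
cv2.imwrite('pics/cmp.png',np.hstack([w,b[:384]]))
E
```

```text
time_s: 4.95
position: [0.5388, 0.232, 0.2061]
tcp_rot: [[-0.393, 0.919, 0.001], [0.919, 0.393, 0.0], [-0.0, 0.001, -1.0]]
force: [-0.8, -0.0, -6.3]
opening: 0.318
grasp_force: 30.0
time_s: 5.78
position: [0.5576, -0.019, 0.2037]
tcp_rot: [[-0.391, 0.921, -0.003], [0.921, 0.391, 0.001], [0.003, -0.003, -1.0]]
force: [0.5, -0.3, -6.7]
opening: 0.32
grasp_force: 30.0
[ 0.50589271 -0.28532886 -6.70853601] [0.06403016 0.07488391 0.00635543] [ 0.55762981 -0.0190279   0.2036814 ]
bar end [0.51917798 0.27951057 0.134     ] 0.025607260410154393 [-0.01952202  0.04751057]
```

View pics/t2c.png

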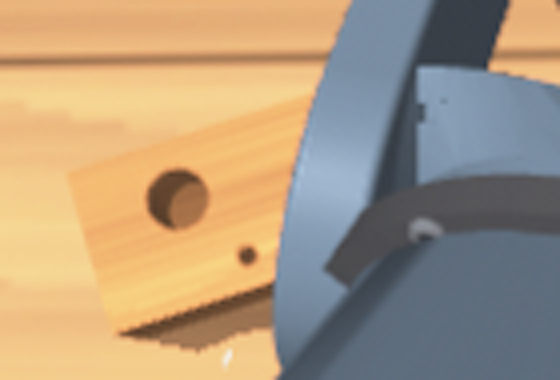

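View pics/cmp.png

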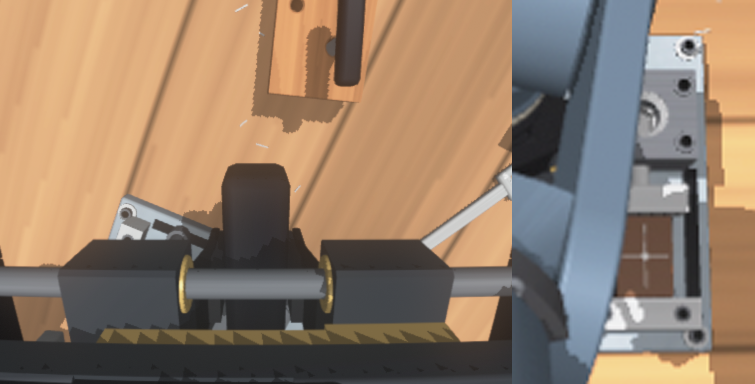

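The key came out cleanly. The first crop shows its empty hole at crop (178,199), which is top image (139.5,179.7). I'll go to a pose where the wrist camera sees the clamp mouth past the bar.

```bash
python3 -m inch '[[1,-4,0,0,2],[2,-8,0,0,2],[4,-11.5,0,0,2],[5,-15,0,0,2],[6.5,-18.5,0,0,2],[8,-22,0,0,2],[9.5,-25,0,0,2],[11,-27,0,0,2],[11.2,-28,0,0,2],[11.2,-28,0,0,2]]';python3 -m inch '[[0,0,0,0,2],[0,0,0,0,2],[0,0,0,0,2]]'
python3 - <<'E'
from h import *
f='pics/t2.png';print('hole',pt(f,95+178.5/4-.5,130+199.5/4-.5,.05))
snap('wrist','pics/w4.png')
s=readout.read_state();print(s['force'],s['moment'],s['position'])
a=cv2.imread('pics/w4.png');e=px('pics/w4.png',[.611,-.163,.07]).astype(int);print(e)
x0=max(e[0]-90,0);y0=max(e[1]-75,0);print(x0,y0)
cv2.imwrite('pics/w4c.png',cv2.resize(a[y0:y0+150,x0:x0+180],None,fx=4,fy=4,interpolation=cv2.INTER_CUBIC))
E
```

```text
time_s: 6.72
position: [0.6713, -0.2996, 0.2036]
tcp_rot: [[-0.393, 0.92, -0.001], [0.92, 0.393, -0.001], [-0.0, -0.001, -1.0]]
force: [-0.6, -0.4, -6.8]
opening: 0.319
grasp_force: 30.0
time_s: 6.97
position: [0.6701, -0.2954, 0.2049]
tcp_rot: [[-0.395, 0.919, -0.002], [0.919, 0.395, 0.002], [0.002, -0.001, -1.0]]
force: [0.4, -0.2, -6.1]
opening: 0.317
grasp_force: 30.0
hole [0.53920316 0.22893339 0.05      ]
[ 0.17753023 -1.5167276  -6.59643464] [-0.12101961  0.01884707 -0.04787397] [ 0.67031498 -0.29581656  0.20519737]
[252  10]
162 0
```

View pics/w4c.png

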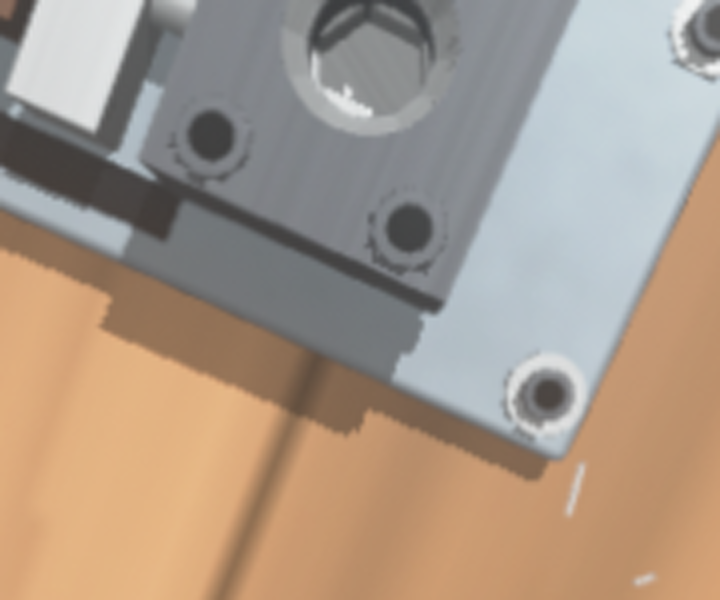

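The crop shows the mouth's circle centred near (371,47), or full image (255,12), within 1.5 mm of the top camera's estimate. The hex socket is visible inside. Moving 5 cm closer gives the clocking too.

```bash
python3 -m inch '[[-1,2.3,0,0,2],[-2,4.6,0,0,2],[-2,4.6,0,0,2],[-2,4.6,0,0,2],[-2,4.6,0,0,2]]'
python3 - <<'E'
from h import *
f='pics/w5.png';snap('wrist',f)
s=readout.read_state();print(s['force'],s['moment'],s['position'])
a=cv2.imread(f);e=px(f,[.611,-.163,.07]);print(e)
x0,y0=(e-[40,30]).astype(int);print(x0,y0)
cv2.imwrite('pics/w5c.png',cv2.resize(a[y0:y0+60,x0:x0+80],None,fx=10,fy=10,interpolation=cv2.INTER_CUBIC))
E
```

```text
time_s: 7.43
position: [0.6511, -0.2515, 0.2061]
tcp_rot: [[-0.395, 0.919, 0.001], [0.919, 0.395, -0.001], [-0.002, 0.001, -1.0]]
force: [0.0, -0.6, -6.3]
opening: 0.316
grasp_force: 30.0
[ 0.4307245  -0.37084777 -6.86229081] [-0.07257061  0.00969512 -0.01722609] [ 0.65129689 -0.25213134  0.20602937]
[252.16647738  71.82948513]
212 41
```

View pics/w5c.png

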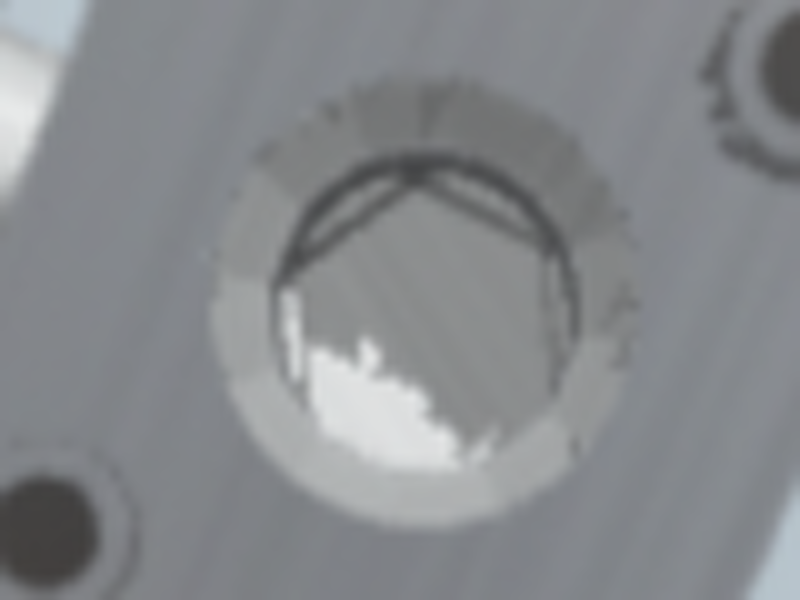

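The countersink circle is centred at crop (425,300). On the spindle's rim I see hex corners at about (413,175), (285,272) and (553,248).

Run:
```python
from h import *
f='pics/w5.png'
P=lambda u,v,z:pt(f,212+(u+.5)/10-.5,41+(v+.5)/10-.5,z)
c=P(425,300,.07);print('mouth',c)
for q in((213,300),(637,300),(425,72),(425,528)):print(np.linalg.norm((P(*q,.07)-c)[:2]))
b=P(426,310,.062);print('bore',b)
for q in((413,175),(285,272),(553,248)):
    for o in (P(*q,.045),):
        d=(o-c)[:2];print(o,np.linalg.norm(d),np.degrees(np.arctan2(d[1],d[0]))%60)
v=[P(*q,.045)[:2] for q in((285,272),(413,175),(553,248))]
for i in range(2):
    e=v[i+1]-v[i];print('edge',np.linalg.norm(e),np.degrees(np.arctan2(e[1],e[0]))%60)
```

```text
mouth [ 0.61205231 -0.16143083  0.07      ]
0.017830287025698877
0.01782880144687268
0.018029589753929525
0.018552648444905725
bore [ 0.61220445 -0.16165203  0.062     ]
[ 0.60602453 -0.15038057  0.045     ] 0.012587390177212178 58.61195046868134
[ 0.5986028  -0.16264524  0.045     ] 0.013504230845400282 5.159499577281707
[ 0.62017023 -0.15112696  0.045     ] 0.013117554051466628 51.767162841626934
edge 0.014335420417012293 58.82058765477951
edge 0.014165375959751224 56.97962940445908
```

The socket's corners lie at about 58° (mod 60), and the key's at 53.3°, so a twist of about +5° aligns them. The mouth is at (0.612, -0.1617). I'll move above it with the tip 4 mm clear.

```bash
python3 -m inch '[[-1.2,2.8,0,1,2],[-2.6,5.8,0,3,2],[-3.5,8.2,0,5,2],[-3.9,9.0,-1,5,2],[-3.9,9.0,-3,5,2],[-3.9,9.0,-4,5,2],[-3.9,9.0,-4,5,2],[-3.9,9.0,-4,5,2],[-3.9,9.0,-4,5,2],[-3.9,9.0,-4,5,2]]'
python3 - <<'E'
from h import *
s=readout.read_state();print(s['force'],s['moment'],s['position'])
snap('scene','pics/s6.png')
a=cv2.imread('pics/s6.png')
cv2.imwrite('pics/s6c.png',cv2.resize(a[190:310,110:250],None,fx=5,fy=5,interpolation=cv2.INTER_CUBIC))
E
```

```text
time_s: 8.32
position: [0.6128, -0.1631, 0.1663]
tcp_rot: [[-0.471, 0.882, 0.002], [0.882, 0.471, -0.001], [-0.002, 0.002, -1.0]]
force: [0.3, 0.3, -6.7]
opening: 0.318
grasp_force: 30.0
[ 0.31321083  0.32250049 -6.72805882] [-0.05124469 -0.01300382  0.03557297] [ 0.61280283 -0.16313864  0.16628275]
```

View pics/s6c.png

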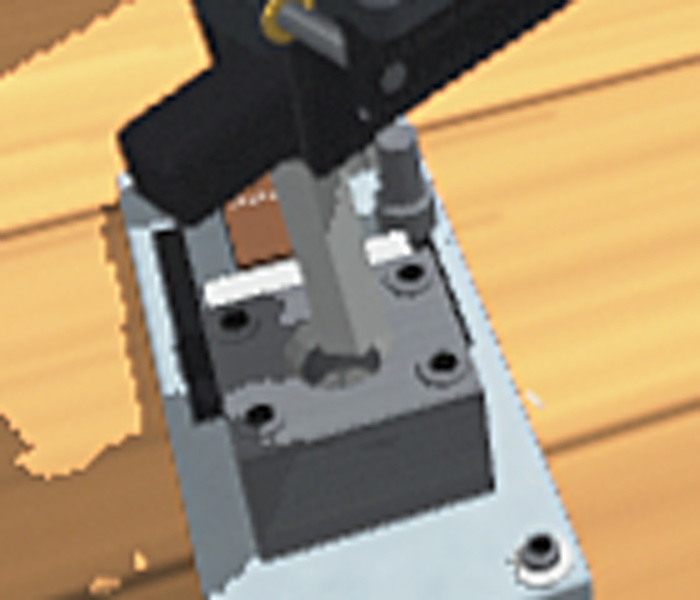

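The key's tip hovers over the mouth, at about crop (345,340) with the mouth at (340,365). Next: a small correction and a slow descent, watching the force.

```bash
python3 -m inch '[[-0.1,0.1,0,0,2],[-0.1,0.1,-0.3,0,2],[-0.1,0.1,-0.6,0,2],[-0.1,0.1,-0.8,0,2],[-0.1,0.1,-0.9,0,2],[-0.1,0.1,-1.0,0,2],[-0.1,0.1,-1.0,0,2]]';  python3 -m inch '[[0,0,-0.1,0,2],[0,0,-0.2,0,2],[0,0,-0.3,0,2],[0,0,-0.3,0,2]]'
```

```text
time_s: 8.95
position: [0.6126, -0.163, 0.1592]
tcp_rot: [[-0.473, 0.881, 0.005], [0.881, 0.473, -0.005], [-0.007, 0.002, -1.0]]
force: [-2.5, -2.3, 9.6]
opening: 0.318
grasp_force: 30.0
time_s: 9.28
position: [0.6145, -0.1649, 0.1584]
tcp_rot: [[-0.473, 0.881, 0.01], [0.881, 0.473, -0.009], [-0.012, 0.005, -1.0]]
force: [-2.2, -3.8, 16.7]
opening: 0.319
grasp_force: 30.1
```

Contact comes early, on the countersink's slope at tip z of about 0.068, and the key slides toward +x, -y. I'll back off and measure where the tip really is against the mouth in the scene view.

```bash
python3 -m inch '[[0,0,0.5,0,2],[0,0,1.3,0,2],[0,0,1.3,0,2],[0,0,1.3,0,2]]'
python3 - <<'E'
from h import *
s=readout.read_state();print(s['force'],s['moment'],s['position'],s['tcp_rot'][:,2])
f='pics/s7.png';snap('scene',f)
s=readout.read_state();R=s['tcp_rot'];t=s['position']
a=cv2.imread(f)[215:295,140:220]; b=cv2.resize(a,(640,640),interpolation=cv2.INTER_CUBIC)
q0=lambda p:tuple(int(x) for x in ((p-[140,215]+.5)*8-.5))
th=np.linspace(0,6.283,60)
for k in th:
    cv2.circle(b,q0(px(f,[.612+.018*np.cos(k),-.1617+.018*np.sin(k),.07])),1,(0,0,255),-1)
for k in range(6):
    an=np.radians(28.2+30+60*k); p=t-np.array([0,0,.0905])+.0127*np.array([np.cos(an),np.sin(an),0]); cv2.circle(b,q0(px(f,p)),3,(0,255,0),-1)
cv2.imwrite('pics/s7c.png',b[:600])
E
```

```text
time_s: 9.62
position: [0.6104, -0.1606, 0.1648]
tcp_rot: [[-0.472, 0.881, -0.001], [0.881, 0.472, 0.001], [0.001, -0.0, -1.0]]
force: [0.3, 1.7, -6.4]
opening: 0.321
grasp_force: 29.9
[ 0.32917689  1.6596077  -6.35891832] [-5.84884557e-02 -2.05922074e-02  3.74601842e-05] [ 0.61040092 -0.16057821  0.16480548] [-6.97793917e-04  7.11051528e-04 -9.99999504e-01]
```

View pics/s7c.png

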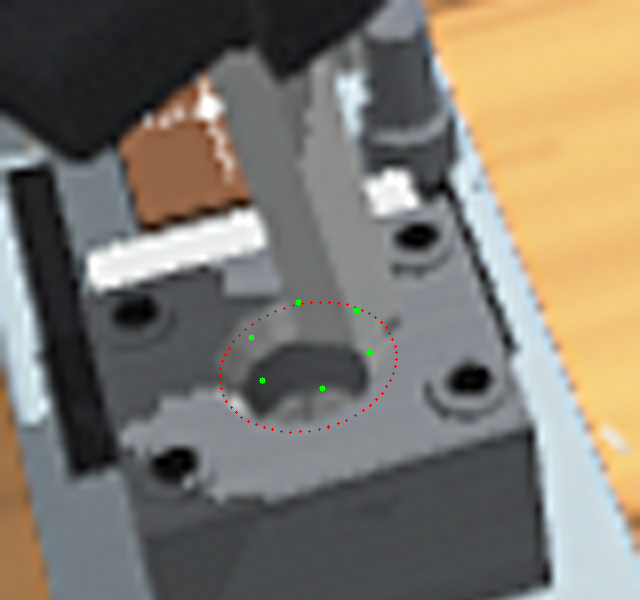

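The overlay shows the mouth ellipse is right. The shank's front corner ends at about (350,345) rather than the predicted (322,388), so the key hangs tilted in the grip, with its tip swung toward tool +x. Now to quantify it for both pictures.

Run:
```python
from h import *
from scipy.optimize import least_squares
def tip(f,t,obs,ang,edge=None):
    ty=np.array([np.cos(np.radians(ang)),np.sin(np.radians(ang)),0]);tx=np.array([-ty[1],ty[0],0])
    an=np.radians(ang-30)  # front corner
    c=.0127*np.array([np.cos(an),np.sin(an),0])
    g=np.array(t)+[0,0,.0197]
    def pos(ph,l,off): # along shank l below grasp
        d=np.array([0,0,-1])*np.cos(ph)+tx*np.sin(ph)
        ex=tx*np.cos(ph)+np.array([0,0,1])*np.sin(ph)
        return g+tx*off+d*l+ (c@ty)*ty+(c@tx)*ex
    def res(v):
        return px(f,pos(v[0],.110,0))-obs
    r=least_squares(res,[0.]);ph=r.x[0];print('tilt deg',np.degrees(ph),'res',r.fun,'shift mm',1e3*.11*np.sin(ph)*tx,'pred0',px(f,pos(0,.11,0)),'obs',obs)
    for l in(.03,.05,.07): print(l,px(f,pos(ph,l,0)),px(f,pos(0,l,0)))
tip('pics/s7.png',[.6104,-.1606,.1648],np.array([140+350/8,215+345/8]),28.2)
print('obs edge upper',140+305/8,215+90/8)
tip('pics/s6.png',[.6128,-.1631,.1663],np.array([110+350/5,190+345/5]),28.1)
print('obs edge upper s6',110+315/5,190+190/5)
# numeric profile of s7 rows through shank
a=cv2.imread('pics/s7.png').astype(int).mean(2).astype(int)
for v in(230,236,242,248,252,255,257,259,261): print(v,a[v,165:198])
```

```text
tilt deg 5.50518926045823 res [0.9159424 1.1365446] shift mm [-4.98680437  9.30035085  0.        ] pred0 [179.78279111 262.95365851] obs [183.75  258.125]
0.03 [174.96253593 225.82552382] [173.44179292 226.60161145]
0.05 [177.55002295 234.74003052] [175.12436442 236.2449018 ]
0.07 [180.02505603 243.26810156] [176.73944184 245.50316782]
obs edge upper 178.125 226.25
tilt deg 3.6894787789305235 res [1.80708865 2.34567825] shift mm [-3.3340089   6.24404381  0.        ] pred0 [178.48328281 263.79703402] obs [180. 259.]
0.03 [173.02741171 226.79120578] [171.99578491 227.29879295]
0.05 [175.36573177 235.99244409] [173.7178093  236.98411171]
0.07 [177.60436243 244.80260883] [175.37036308 246.28052105]
obs edge upper s6 173.0 228.0
230 [ 83 162 115 104 111 112 113 113 113 114 110 102  98 123 140 139 137 133
 194 208 117  72  71  65  69  63  81  87 112 150 136  72 219]
236 [104 104  98 153 116 109 112 113 113 112 112 110 118 139 141 139 140 139
 140 143 114  88  95 198 183 170  95  68  77  80  65 152 226]
242 [138 163 182 196 255 253 255 177 110 109 113 112 112 111 121 138 140 140
 140 138 13
[... 184 characters left out ...]
 143]
252 [ 82  84  80  78  74  74  74  69  77  95 116 112 111 111 112 112 110 112
 138 140 138 138 138 139 140 139 139 140 140 141 138 138 138]
255 [ 84  84  83  80  91 117 118 115 120 130 133 129 115 112 112 113 112 111
 118 137 140 139 140 102  95 134 141 141 140 140 139 139 140]
257 [ 83  83  82  94 111 115 116 117 118 128 126 115  99 102 105 107 105 108
 105 128 143 140 139 145 141 140 138 137 139 138 139 139 141]
259 [ 81  84 100  99  97 105 115 112  80  60  62  65  67  68  67  67  67  65
  65  59 113 148 146 139 140 140 140 141 140 139 136 143 136]
261 [ 81  80  91  97 102 105  67  55  59  61  64  66  66  66  67  66  66  69
  68  65  57 135 136 138 138 139 140 141 143 143 142  88  27]
```

The key leans about 6° in the pads, so its tip is about 11 mm off toward (-x,+y). I'll shift the tool so the tip sits in the countersink, then use the wall to push the key upright.

```bash
python3 -m inch '[[0,0,0.6,0,2],[0.3,-0.5,0.6,0,2],[0.6,-1.0,0.6,0,2],[0.6,-1.0,0.6,0,2],[0.6,-1.0,0.3,0,2],[0.6,-1.0,0,0,2],[0.6,-1.0,-0.2,0,2],[0.6,-1.0,-0.4,0,2],[0.6,-1.0,-0.4,0,2],[0.6,-1,-0.4,0,2]]'
python3 - <<'E'
from h import *
s=readout.read_state();print(s['force'],s['moment'],s['position'])
snap('scene','pics/s8.png');a=cv2.imread('pics/s8.png').astype(int).mean(2).astype(int)
for v in(230,236,242,248,252,255,257,259,261,263): print(v,a[v,165:198])
E
```

```text
time_s: 10.5
position: [0.6165, -0.1708, 0.1609]
tcp_rot: [[-0.472, 0.881, -0.001], [0.881, 0.472, 0.0], [0.001, -0.0, -1.0]]
force: [1.2, -0.4, -5.9]
opening: 0.318
grasp_force: 29.9
[ 1.21750805 -0.40408427 -5.94048386] [-0.07846682 -0.0400916  -0.03533025] [ 0.61648928 -0.17084352  0.16093862]
230 [115 117 124  69  24  35  67  87 144 148 146 120 103  78 195 223 219 219
 227 211 114  72  72  66  68  63  81  88 113 151 137  73 219]
236 [113 113 114 113 116 106 101  97 138 143 141 142 145 124 101  90 113 124
 121 120 101  87  94 200 184 171  97  67  78  82  66 153 226]
242 [108 110 112 113 114 113 110 133 142 141 141 139 140 137 126 229 237 236
 229 232 191 179 138 128 128 125 123 127 129 137 145 150  65]
248 [134 126 113 111 113 113 113 113 109 134 141 140 139 142 139 139 142 130
 137 137 138 141 146 110  66  89  91  83  96 112 139 146 143]
252 [141 142 141 126 113 112 114 112 112 110 119 139 140 140 140 141 140 140
 124 144 144 140 139 139 139 140 140 141 142 141 139 141 139]
255 [130 132 130 130 101 109 114 114 113 112 111 119 139 142 139 140 140 139
 137 143 154 145 145 140 139 140 142 142 142 139 140 138 141]
257 [ 82  81  80  92 112 114 113 112 112 112 112 109 122 140 141 139 139 138
 138 142 152 153 147 143 139 139 139 139 139 140 139 140 141]
259 [ 82  82 102  99  98 103 114 113 114 113 111 111 108 132 139 139 140 140
 143 133 136 148 146 140 140 140 142 142 142 140 138 145 136]
261 [ 81  83  91  98 102 103  81 110 116 115 113 112 112 118 139 142 143 132
 102  65  53 135 136 137 137 138 140 141 144 142 142  87  27]
263 [ 82  84  87  88  97  67  47  70  99 104 104 101 108 109 125 136 104  81
  69  60  71 136 145 141 140 139 140 144  81 133 119  50   9]
```

```bash
cat > tilt.py <<'E'
from h import *
from scipy.optimize import least_squares
def fit(f,t,ang,edge,bot):
    ty=np.array([np.cos(np.radians(ang)),np.sin(np.radians(ang)),0]);tx=np.array([-ty[1],ty[0],0]);Z=np.array([0,0,1.])
    an=np.radians(ang-30);c=.0127*np.array([np.cos(an),np.sin(an),0]);g=np.array(t)+.019*Z
    def pos(v,l):
        ph,off,up=v;return g+tx*off+(-Z*np.cos(ph)+tx*np.sin(ph))*l+up*Z+(c@ty)*ty+(c@tx)*(tx*np.cos(ph)+Z*np.sin(ph))
    def res(v):
        r=list(px(f,pos(v,.11))-bot)
        pp=np.array([px(f,pos(v,l)) for l in np.linspace(.03,.11,9)])
        r+=[np.interp(e[1],pp[:,1],pp[:,0])-e[0] for e in edge]
        return r+[v[1]/.002,v[2]/.002]
    s=least_squares(res,[0.05,0,0]);v=s.x
    T=pos(v,.11)-((c@ty)*ty+(c@tx)*(tx*np.cos(v[0])+Z*np.sin(v[0])))
    print('tilt',np.degrees(v[0]),'off,up mm',v[1:]*1e3,'tip',T.round(4),'res',s.fun.round(1))
E
python3 - <<'E'
from tilt import *
fit('pics/s7.png',[.6104,-.1606,.1648],28.2,[(177.4,236),(179.4,242),(181.5,248),(182.8,252)],(184,257.8))
fit('pics/s8.png',[.6165,-.1708,.1609],28.2,[(171.5,242),(173.8,248),(175.3,252),(177.2,257),(178.3,261)],(179.3,263.5))
E
```

```text
tilt 5.902642905901063 off,up mm [-0.65161016  1.72899769] tip [ 0.6054 -0.1512  0.0761] res [ 0.6  1.   0.4  0.2 -0.1 -0.2 -0.3  0.9]
tilt 6.153138954693345 off,up mm [-1.30616884  1.89577849] tip [ 0.6115 -0.1616  0.0724] res [ 0.3  1.3  0.7  0.3  0.1 -0.1  0.1 -0.7  0.9]
```

The tip is at (0.6115,-0.1616), centred over the mouth, with the key leaning 6°. Lowering it into the countersink, then righting it.

```bash
python3 -m inch '[[0,0,-0.2,0,2],[0,0,-0.4,0,2],[0,0,-0.6,0,2],[0,0,-0.8,0,2],[0,0,-0.8,0,2]]'; python3 -m inch '[[-0.05,0.1,0,0,2],[-0.1,0.2,0,0,2],[-0.15,0.3,0,0,2],[-0.2,0.4,0,0,2],[-0.25,0.5,0,0,2],[-0.25,0.5,0,0,2]]'
```

```text
time_s: 10.97
position: [0.6164, -0.1709, 0.1526]
tcp_rot: [[-0.472, 0.882, -0.001], [0.882, 0.472, 0.0], [0.001, -0.001, -1.0]]
force: [0.0, -0.3, -6.7]
opening: 0.318
grasp_force: 29.9
time_s: 11.47
position: [0.6147, -0.1667, 0.1539]
tcp_rot: [[-0.472, 0.881, 0.001], [0.881, 0.472, -0.002], [-0.002, 0.0, -1.0]]
force: [0.6, -2.6, -4.1]
opening: 0.316
grasp_force: 30.0
```

```bash
python3 -m inch '[[-0.05,0.1,0,0,2],[-0.1,0.2,0,0,2],[-0.15,0.3,0,0,2],[-0.2,0.4,0,0,2],[-0.2,0.4,0,0,2]]'
python3 - <<'E'
from h import *
s=readout.read_state();print(s['force'],s['moment'],s['position'])
snap('scene','pics/s9.png');a=cv2.imread('pics/s9.png').astype(int).mean(2).astype(int)
for v in(230,236,242,248,252,255,257,259,261,263): print(v,a[v,160:193])
E
```

```text
time_s: 11.88
position: [0.6126, -0.1621, 0.1539]
tcp_rot: [[-0.472, 0.882, 0.001], [0.882, 0.472, -0.001], [-0.001, 0.001, -1.0]]
force: [0.6, -2.5, -1.9]
opening: 0.323
grasp_force: 30.0
[ 0.59661744 -2.45088086 -1.88497236] [-0.88941495 -0.10147224 -0.03156832] [ 0.61259224 -0.16212526  0.15385854]
230 [ 28  33  28  18  49  87 118 118 117 115 116 117 117  95  46  23  36  64
  71 130 223 224 219 226 210 114  72  70  64  68  65  80  86]
236 [107 106 106 105 105 105 113 115 115 114 115 115 114 116 106 102 101  98
 139 145 142 133 123 118 121 101  86  94 198 183 171  96  65]
242 [ 67  36  24  58  88 138 164 197 131 108 112 114 114 115 113 112 139 146
 142 141 138 133 179 227 232 190 179 137 126 127 124 123 127]
248 [231 233 164 142 109  69  63  67  67 100 114 115 115 114 114 114 114 138
 141 140 140 140 139 140 138 138 140 145 108  65  89  91  82]
252 [ 84  83  84  84  83  83  83  82  80  74 113 117 113 114 113 113 114 119
 138 141 140 140 138 140 140 142 139 138 138 138 138 138 141]
255 [ 78  65  82  84  84  83  84  83  77  87 113 115 114 113 114 113 114 111
 123 139 141 140 139 140 138 151 142 146 139 139 139 141 142]
257 [ 72  82  85  85  84  84  84  81  93 114 116 115 114 115 114 114 114 113
 114 138 141 138 139 139 139 139 149 146 143 138 137 139 137]
259 [ 85  82  84  82  83  82  82 100  99  97 104 112 116 115 114 114 114 113
 110 127 139 139 139 140 138 139 145 144 139 139 140 140 140]
261 [ 83  82  82  82  82  79  80  93  97 102 104  63  75 112 115 115 113 113
 113 114 138 142 140 139 140 140 143 134 136 138 139 138 141]
263 [ 83  85  84  84  83  82  81  86  86  96  66  49  47 108 117 114 113 113
 113 111 127 140 140 140 134 130 129 139 140 140 139 139 144]
```

The key is almost upright now (edge slope 0.21, against 0.175 for vertical). Descending the bore in small steps.

```bash
python3 -m inch '[[0,0.05,-0.2,0,2],[0,0.05,-0.4,0,2],[0,0.05,-0.6,0,2],[0,0.05,-0.8,0,2],[0,0.05,-0.8,0,2]]'
```

```text
time_s: 12.35
position: [0.6114, -0.1607, 0.1435]
tcp_rot: [[-0.472, 0.882, -0.002], [0.882, 0.472, 0.002], [0.003, -0.001, -1.0]]
force: [1.5, -1.9, -6.9]
opening: 0.323
grasp_force: 30.0
```

Run:
```python
from h import *
s=readout.read_state();print(s['force'],s['moment'],s['position'],s['tcp_rot'][:,2])
```

```text
[ 1.54140873 -1.90914077 -6.89565291] [-0.70543222 -0.32459698  0.01030799] [ 0.61143788 -0.16071921  0.14351733] [-0.00212032  0.00203284 -0.99999569]
```

It's in the bore with no axial load. Continuing to the rim.

```bash
python3 -m inch '[[0,0,-0.2,0,2],[0,0,-0.4,0,2],[0,0,-0.6,0,2],[0,0,-0.6,0,2]]'; python3 -m inch '[[0,0,-0.1,0,2],[0,0,-0.2,0,2],[0,0,-0.2,0,2]]'
```

```text
time_s: 12.68
position: [0.6116, -0.1609, 0.1382]
tcp_rot: [[-0.472, 0.882, -0.002], [0.882, 0.472, 0.001], [0.002, -0.001, -1.0]]
force: [1.1, -1.9, -8.4]
opening: 0.316
grasp_force: 30.0
time_s: 12.93
position: [0.6118, -0.1611, 0.1369]
tcp_rot: [[-0.472, 0.882, -0.001], [0.882, 0.472, 0.001], [0.001, -0.001, -1.0]]
force: [0.6, -1.6, -6.5]
opening: 0.315
grasp_force: 30.0
```

```bash
python3 -m inch '[[0,0,-0.1,0,2],[0,0,-0.2,0,2],[0,0,-0.3,0,2],[0,0,-0.3,0,2]]'; python3 -m inch '[[0,0,-0.1,0,2],[0,0,-0.2,0,2],[0,0,-0.3,0,2],[0,0,-0.3,0,2]]'
```

```text
time_s: 13.27
position: [0.6119, -0.1613, 0.1339]
tcp_rot: [[-0.472, 0.882, -0.001], [0.882, 0.472, 0.0], [0.001, -0.0, -1.0]]
force: [1.0, -0.7, -7.2]
opening: 0.321
grasp_force: 30.0
time_s: 13.6
position: [0.612, -0.1614, 0.1309]
tcp_rot: [[-0.472, 0.882, -0.0], [0.882, 0.472, 0.0], [0.0, -0.0, -1.0]]
force: [0.5, -0.9, -7.4]
opening: 0.32
grasp_force: 30.0
```

The tip is at about 0.041, below the rim (0.045), with no resistance: it has entered the socket. On to the floor.

```bash
python3 -m inch '[[0,0,-0.2,0,2],[0,0,-0.4,0,2],[0,0,-0.6,0,2],[0,0,-0.7,0,2],[0,0,-0.7,0,2]]'; python3 -m inch '[[0,0,-0.1,0,2],[0,0,-0.2,0,2],[0,0,-0.2,0,2]]';python3 -m inch '[[0,0,-0.1,0,2],[0,0,-0.2,0,2],[0,0,-0.2,0,2]]'
```

```text
time_s: 14.02
position: [0.612, -0.1614, 0.1238]
tcp_rot: [[-0.472, 0.882, -0.001], [0.882, 0.472, 0.0], [0.001, -0.0, -1.0]]
force: [0.0, -1.1, -7.2]
opening: 0.322
grasp_force: 30.0
time_s: 14.27
position: [0.6121, -0.1615, 0.122]
tcp_rot: [[-0.472, 0.882, -0.0], [0.882, 0.472, 0.0], [0.0, -0.0, -1.0]]
force: [-0.7, -1.3, -6.8]
opening: 0.322
grasp_force: 30.0
time_s: 14.52
position: [0.6122, -0.1616, 0.1212]
tcp_rot: [[-0.472, 0.882, 0.0], [0.882, 0.472, -0.0], [-0.0, 0.0, -1.0]]
force: [-2.0, -0.6, 0.5]
opening: 0.315
grasp_force: 30.0
```

The key is home (floor contact at about 7 N). Turning clockwise, watching the torque.

```bash
cat > m.py <<'E'
from h import *
s=readout.read_state();R=s['tcp_rot'];print('Mz %.3f ang %.2f q6 %.1f'%(s['moment'][2],np.degrees(np.arctan2(R[1,1],R[0,1])),s['joint_positions'][5]),s['force'].round(1),s['position'].round(4))
E
python3 m.py; python3 -m inch '[[0,0,0.05,-3,2],[0,0,0.05,-6,2],[0,0,0.05,-9,2],[0,0,0.05,-12,2]]'; python3 m.py;  python3 -m inch '[[0,0,0,-3,2],[0,0,0,-6,2],[0,0,0,-9,2],[0,0,0,-12,2]]' >/dev/null; python3 m.py
```

```text
Mz -0.035 ang 28.18 q6 -53.0 [-2.  -0.6  0.5] [ 0.6122 -0.1616  0.1212]
time_s: 14.85
position: [0.6121, -0.1617, 0.1212]
tcp_rot: [[-0.277, 0.961, 0.0], [0.961, 0.277, -0.001], [-0.001, -0.0, -1.0]]
force: [-1.3, -0.3, -2.5]
opening: 0.32
grasp_force: 30.0
Mz 0.194 ang 16.07 q6 -40.9 [-1.3 -0.3 -2.5] [ 0.6121 -0.1617  0.1212]
Mz 0.124 ang 4.08 q6 -28.9 [-1.8 -0.9 -2.9] [ 0.6123 -0.1617  0.1212]
```

```bash
R='>/dev/null'; python3 -m inch '[[0,0,0,-3,2],[0,0,0,-6,2],[0,0,0,-8,2]]' >/dev/null; python3 m.py; python3 -m inch '[[0,0,0,-3,2],[0,0,0,-6,2],[0,0,0,-6,2]]' >/dev/null; python3 m.py; python3 -m inch '[[0,0,0,-3,2],[0,0,0,-6,2],[0,0,0,-6,2]]' >/dev/null; python3 m.py; python3 -m inch '[[0,0,0,-3,2],[0,0,0,-6,2],[0,0,0,-6,2]]' >/dev/null; python3 m.py
```

```text
Mz 0.169 ang -3.91 q6 -20.9 [-1.9 -0.4 -2.7] [ 0.6123 -0.1617  0.1212]
Mz 0.001 ang -9.85 q6 -15.0 [-1.3 -0.4 -2.2] [ 0.6124 -0.1618  0.1212]
Mz 0.019 ang -15.79 q6 -9.1 [-0.9 -0.8 -1.7] [ 0.6125 -0.1618  0.1212]
Mz 0.009 ang -21.75 q6 -3.1 [-0.7 -1.9  0. ] [ 0.6126 -0.1618  0.1212]
```

```bash
python3 -m inch '[[0,0,0,-3,2],[0,0,0,-6,2]]' >/dev/null; python3 m.py; python3 -m inch '[[0,0,0,-3,2],[0,0,0,-6,2]]' >/dev/null; python3 m.py; python3 -m inch '[[0,0,0,-3,2],[0,0,0,-6,2]]' >/dev/null; python3 m.py; python3 -m inch '[[0,0,0,-3,2],[0,0,0,-6,2]]' >/dev/null; python3 m.py
```

```text
Mz 0.152 ang -27.76 q6 2.9 [-1.3 -1.9 -1.4] [ 0.6126 -0.1619  0.1212]
Mz 0.184 ang -33.77 q6 8.9 [-0.2 -0.9 -1.1] [ 0.6127 -0.162   0.1212]
Mz 0.144 ang -39.77 q6 14.9 [-1.1 -0.  -2.5] [ 0.6128 -0.162   0.1212]
Mz 0.219 ang -45.75 q6 20.9 [-0.8 -1.  -1.4] [ 0.6128 -0.1621  0.1212]
```

```bash
python3 -m inch '[[0,0,0,-2,2],[0,0,0,-4,2]]' >/dev/null; python3 m.py; python3 -m inch '[[0,0,0,-2,2],[0,0,0,-4,2]]' >/dev/null; python3 m.py; python3 -m inch '[[0,0,0,-2,2],[0,0,0,-4,2]]' >/dev/null; python3 m.py; python3 -m inch '[[0,0,0,-2,2],[0,0,0,-4,2]]' >/dev/null; python3 m.py
```

```text
Mz 0.237 ang -49.70 q6 24.8 [-0.5 -1.5 -1.5] [ 0.6128 -0.1622  0.1212]
Mz 0.284 ang -53.68 q6 28.8 [ 0.3 -2.1 -2.2] [ 0.6128 -0.1622  0.1212]
Mz 0.256 ang -57.68 q6 32.8 [ 0.2 -1.6 -2.1] [ 0.6129 -0.1622  0.1212]
Mz 0.284 ang -61.67 q6 36.8 [-0.7 -1.7 -1.9] [ 0.6129 -0.1623  0.1212]
```

```bash
python3 -m inch '[[0,0,0,-1,2]]' >/dev/null; python3 m.py; python3 -m inch '[[0,0,0,-1,2]]' >/dev/null; python3 m.py;  python3 -m inch '[[0,0,0,-1,2]]' >/dev/null; python3 m.py
```

```text
Mz 0.330 ang -62.68 q6 37.8 [-0.2 -2.4 -2.1] [ 0.6129 -0.1623  0.1212]
Mz 0.358 ang -63.72 q6 38.9 [-0.2 -1.8 -1.6] [ 0.6129 -0.1623  0.1212]
Mz 0.351 ang -64.78 q6 39.9 [-0.6 -2.6 -2. ] [ 0.6129 -0.1623  0.1212]
```

Torque is 0.35 N·m, about 0.2 above running, and the fit puts first touch at about -42°, so it's about 0.38 rad past touch: firm. I'll back the key off a few degrees within its play and draw it out.

```bash
python3 -m inch '[[0,0,0,2,2],[0,0,0,4,2],[0,0,0,4,2],[0,0,0,4,2]]'>/dev/null; python3 m.py; python3 -m inch '[[0,0,0.2,0,2],[0,0,0.5,0,2],[0,0,1,0,2],[0,0,1.5,0,2]]' >/dev/null; python3 m.py
```

```text
Mz 0.103 ang -60.87 q6 36.0 [-0.7 -2.9 -0.3] [ 0.6129 -0.1622  0.1212]
Mz 0.023 ang -60.88 q6 36.0 [ 1.1 -2.4 -8.1] [ 0.6117 -0.1613  0.1344]
```

```bash
python3 -m inch '[[0,0,0.5,0,2],[0,0,1.2,0,2],[0,0,2,0,2],[0,0,3,0,2],[0,0,4,0,2],[0,0,5.5,0,2],[0,0,7,0,2],[0,0,7.5,0,2],[0,0,7.5,0,2]]' >/dev/null; python3 m.py
python3 - <<'E'
from h import *
snap('scene','pics/s10.png'); a=cv2.imread('pics/s10.png').astype(int).mean(2).astype(int)
s=readout.read_state();t=s['position'];print(px('pics/s10.png',t-[0,0,.09]),px('pics/s10.png',t-[0,0,.02]))
for v in range(196,252,4): print(v,a[v,155:205])
E
```

```text
Mz -0.016 ang -60.82 q6 36.0 [ 0.3 -0.3 -6.7] [ 0.6134 -0.1617  0.2135]
[174.37993891 237.70742152] [168.27786462 203.17096176]
196 [ 25  27  30  35  27  30  35  29 114 121 121 106  85  64  38  28  27  28
  31  34  32  31  32  33  33  32  33  34  36  35  35  36  36  32  28  18
  59 134 196 198 193 191 190 190 191 191 190 191 188 190]
200 [206 193 167  88  30  32 116 124 113 111 109 111 111 111 111 111 116 100
  83 112 102  57  21  22  27  28  28  30  27  15  55 150 198 200 193 188
 187 187 187 185 186 185 188 188 187 186 187 185 186 185]
204 [189 190 194 180 124 110 115 116 115 112 112 112 112 111 111 112 112 112
 106 138 138 165 187 188 191 191 192 191 189 187 186 187 187 187 184 184
 186 187 189 190 190 191 192 192 192 191 191 190 190 189]
208 [186 186 186 190 170 122 112 116 117 115 112 112 112 111 112 112 113 112
  99 138 142 134 203 238 238 237 234 233 238 192 184 190 190 189 188 189
 188 189 190 190 190 192 193 193 194 195 196 196 196 196]
212 [216 216 199 225 251 178 114 113 115 116 113 112 112 112 111 111 109 125
 126 136 142 144 145 112 204 217 234 236 239 245 220 129 116 23
[... 1239 characters left out ...]
28 244 246 251 205
  97  65  76  79  64 150 222 223 218 170 177 183 184 186]
240 [125  69 102 108 104 103 104  97  84  72  75 107 163 131 107 113 123 125
 122 120 120 117 111 134 171 232 234 232 232 232 234 237 238 236 233 233
 255 153  99 123 147  70  97 209 218 216 219 187 179 183]
244 [208 252 247 242 239 234 231 230 230 230 229 229 230 232 234 237 240 242
 238 234 230 228 208 180 153 127 125 128 131 132 135 138 126 144  72   8
  12  13   1  43 133 133 110  29 181 220 218 218 211 192]
248 [234 236 240 236 230 225 228 184 174 152 126 124 127 130 132 133 134 136
 136 135 137 137 137 137 139 138 136 135 135 135 135 138 143 107  64  87
  89  81  93 109 135 142 141 145  77  78 214 221 217 210]
```

The key is out and hangs almost vertical, the silhouette matching a vertical model within about 1 mm. I'll head back so the wrist camera can see the stand hole, with height to spare over the small key.

```bash
python3 -m inch '[[0,2,1.5,6,2],[-0.5,4,3,12,2],[-1,7,3.7,18,2],[-1.5,10,3.7,24,2],[-2,13,3.7,30,2],[-2.5,16,3.7,36,2],[-3,18,3.7,42,2],[-3.3,20,3.7,48,2],[-3.5,22,3.7,54,2],[-3.7,24,3.7,60,2]]' >/dev/null; python3 m.py; python3 -m inch '[[0,2,0,6,2],[0,4,0,12,2],[0,5.5,0,18,2],[0,5.9,0,21,2],[0,5.9,0,21,2],[0,5.9,0,21,2],[0,5.9,0,21,2]]'>/dev/null; python3 m.py
python3 - <<'E'
from h import *
f='pics/w11.png';snap('wrist',f)
a=cv2.imread(f);e=px(f,[.5392,.2289,.05]);print('pred',e)
x0,y0=(e-28).astype(int);y0=max(y0,0)
b=a[y0:y0+56,x0:x0+56].mean(2).astype(int)
print(x0,y0)
for r in b[::2]: print(' '.join('%3d'%v for v in r[::2]))
E
```

```text
Mz -0.028 ang -0.52 q6 -2.6 [-0.   0.1 -7.6] [0.5737 0.0798 0.2466]
Mz -0.021 ang 20.08 q6 -17.5 [-0.5  0.4 -6.5] [0.5747 0.1369 0.2471]
pred [253.38276562  74.95109549]
225 46
164 161 158 162 160 155 152 157 152 154 158 151 153 151 147 154 156 158 155 157 157 158 159 159 160 159 159 160
164 161 159 162 160 155 152 157 152 154 159 152 154 151 147 155 157 159 156 157 157 158 159 159 161 159 160 159
165 161 159 162 160 155 151 157 151 154 158 151 153 150 147 155 157 159 155 157 157 158 159 158 160 159 159 159
164 160 159 162 160 154 152 157 150 154 158 151 153 150 146 155 157 158 155 157 156 158 158 158 159 159 159 159
164 160 159 161 160 154 152 156 150 155 158 151 153 149 146 155 158 158 155 157 156 158 158 158 160 159 160 158
164 161 159 162 160 154 152 156 149 155 158 151 153 147 143 152 155 157 155 156 156 158 158 159 159 158 159 159
164 160 159 161 158 153 153 156 149 155 158 148 125 111  98  93 109 116 131 154 156 158 159 159 159 158 159 158
164 160 159 162 159 153 152 156 149 155 143 109  84  75  76  76  77  79  91 112 144 158 159 159 159 158 160 158
165 160 159 162 159 153 152
[... 1512 characters left out ...]
 159 161 160 159 159 156 156
164 160 162 164 156 150 154 149 147 155 152 149 146 139 144 147 151 151 155 155 156 161 161 159 159 159 156 156
164 161 162 164 156 150 156 148 147 155 152 149 148 144 153 155 159 158 156 155 156 160 161 159 159 159 155 156
163 160 162 164 156 149 156 148 148 155 152 149 147 144 153 156 159 158 156 156 157 160 161 158 159 158 155 157
163 160 162 164 157 149 156 148 148 155 152 149 148 144 154 156 160 158 156 155 157 161 161 158 159 159 155 156
163 160 161 164 156 149 156 148 148 155 152 149 147 145 154 156 160 158 156 155 157 162 161 159 159 159 155 157
163 160 162 164 156 149 156 147 148 155 152 148 146 144 154 156 160 158 156 156 157 162 161 159 160 159 155 157
```

The hole shows clearly in the numbers: centre near pixel (254.9,73.6), diameter about 31 px.

Run:
```python
from h import *
f='pics/w11.png'
h=pt(f,254.9,73.6,.05);print(h,np.linalg.norm(pt(f,239.5,73.6,.05)-pt(f,270.5,73.6,.05)),np.linalg.norm(pt(f,255,57.5,.05)-pt(f,255,90,.05)))
s=readout.read_state();print(s['position'],(h-s['position'])*100)
```

```text
[0.54019882 0.23066144 0.05      ] 0.03148416155111001 0.03154561880496925
[0.57492052 0.13676328 0.24725871] [ -3.47217001   9.38981624 -19.72587136]
```

```bash
python3 -m inch '[[-1,3,0,0,2],[-2,6,0,0,2],[-3,8.5,0,0,2],[-3.5,9.4,-2,0,2],[-3.5,9.4,-5,0,2],[-3.5,9.4,-8,0,2],[-3.5,9.4,-9.5,0,2],[-3.5,9.4,-9.5,0,2],[-3.5,9.4,-9.5,0,2],[-3.5,9.4,-9.5,0,2]]'>/dev/null; python3 m.py
python3 - <<'E'
from h import *
f='pics/s12.png';snap('scene',f)
a=cv2.imread(f).mean(2).astype(int)
s=readout.read_state();t=s['position'];b=t-[0,0,.0905]
e=px(f,b);print('tip pred',e,'2cm up',px(f,b+[0,0,.02]),'4cm up',px(f,b+[0,0,.04]),'hole',px(f,[.5402,.2307,.05]))
x0=int(e[0])-22
for v in range(int(e[1])-26,int(e[1])+14,2): print(v,' '.join('%3d'%q for q in a[v,x0:x0+44]))
print(x0)
E
```

```text
Mz -0.038 ang 20.10 q6 -7.9 [ 0.8  0.5 -7.1] [0.5419 0.2313 0.154 ]
tip pred [354.70733249 186.51588319] 2cm up [356.19482677 178.78861312] 4cm up [357.72809044 170.82482635] hole [352.89977677 191.36608888]
160 196 195 194 191 190 188 186 186 184 182 183 183 185 184 184 185 186 186 189 191 131  97 101 109 114 114 114 114 115 113 103  96 102 178 190 188 188 189 189 189 187 186 186 185
162 183 183 183 184 184 185 186 185 186 186 186 186 186 184 183 182 182 183 185 170 116  99 105 112 115 115 114 113 114 111 102  93 137 189 188 185 183 184 183 184 184 184 184 183
164 187 188 186 186 187 184 184 182 182 181 182 180 182 182 183 183 184 188 207 146 101 100 110 114 113 113 114 114 115 106  97 102 173 188 185 184 184 183 182 182 183 182 183 183
166 183 182 182 182 182 181 184 183 184 185 186 186 188 188 187 186 186 189 181 123  98 102 112 114 114 114 113 115 110 100 107 129 184 186 184 183 183 182 182 183 181 182 181 181
168 181 179 178 178 181 186 188 187 186 184 184 183 183 184 185 186 186 193 149 103 100 107 112 114 113 112 114 113 114 110 124 163 184 183 183 181 181 181 181 180 178 174 
[... 2011 characters left out ...]
  96  93  93  95  97  97  95  93  95  96  89  83  82  80  79  78  77  77  77  74  72  64  76 153 166 166 165 163 163 162 163 163 163 161 156 130  91  87  89
194  97  96  95  93  96  95  98  97  95  94  91  92  92  94  96  95  92  87  86  81  75  71  78  81  90  86 122 167 168 164 163 162 162 163 163 158 152 126  93  87  91  93  93  91
196  92  95  96  97  95  93  89  86  84  83 119 130 131 132 134 131 129 129 128 128 170 175 175 172 171 170 167 165 162 161 162 165 159 154 128  95  88  91  94  94  95  95  94  85
198  96  95  94  90  83 113 159 167 169 170 171 170 168 166 165 163 165 168 167 168 167 165 166 165 164 161 161 162 166 160 155 128  95  89  93  94  93  96  95  95  96  94  92  81
332
```

The shank is vertical to within about 1°. Small correction, then a gentle descent into the hole.

```bash
python3 -m inch '[[-0.1,0,-0.3,0,2],[-0.1,0,-0.6,0,2],[-0.1,0,-0.9,0,2],[-0.1,0,-1.1,0,2],[-0.1,0,-1.1,0,2]]'>/dev/null; python3 m.py; python3 -m inch '[[0,0,-0.2,0,2],[0,0,-0.4,0,2],[0,0,-0.6,0,2],[0,0,-0.6,0,2]]' >/dev/null; python3 m.py
```

```text
Mz -0.030 ang 20.17 q6 -7.8 [ 0.3  0.4 -6.5] [0.5388 0.2314 0.1413]
Mz -0.058 ang 20.17 q6 -7.8 [-4.3  0.8 12.6] [0.5399 0.2322 0.1391]
```

```bash
python3 - <<'E'
from h import *
s=readout.read_state();print(s['force'],s['moment'],s['position'],s['tcp_rot'][:,2])
F=s['force']+[0,0,6.7];M=s['moment']
for rz in(-.09,-.11,-.25):print(rz,(M[0]+rz*F[1])/F[2],(rz*F[0]-M[1])/F[2])
E
python3 -m inch '[[0,0,0.3,0,2],[0,0,0.6,0,2],[0,0,0.6,0,2]]' >/dev/null; python3 m.py
```

```text
[-4.30683561  0.84791873 12.60000518] [-0.10825541  1.03244115 -0.05759073] [0.53987687 0.23223044 0.13905516] [ 0.00240137  0.00121754 -0.99999638]
-0.09 -0.009563110945803404 -0.03341066194096619
-0.11 -0.010441782968928774 -0.02894762105559289
-0.25 -0.016592487130806362 0.0022936651420201685
Mz -0.035 ang 20.17 q6 -7.8 [ 0.6 -0.3 -6. ] [0.5396 0.2316 0.1421]
```

The contact moment puts the touch on the key's +x, -y side, so I'll shift (-1, +1.5) mm and try again gently.

```bash
python3 -m inch '[[-0.1,0.15,0,0,2],[-0.1,0.15,0,0,2],[-0.1,0.15,-0.2,0,2],[-0.1,0.15,-0.3,0,2],[-0.1,0.15,-0.4,0,2],[-0.1,0.15,-0.5,0,2],[-0.1,0.15,-0.5,0,2]]'>/dev/null; python3 m.py
python3 - <<'E'
from h import *
s=readout.read_state();F=s['force']+[0,0,6.7];M=s['moment'];print(M)
for rz in(-.3,-.36):print(rz,(M[0]+rz*F[1])/F[2],(rz*F[0]-M[1])/F[2])
E
```

```text
Mz 0.022 ang 20.17 q6 -7.7 [-0.2 -0.2 -6.6] [0.538  0.233  0.1363]
[0.061666   0.04270284 0.02171442]
-0.3 1.2599646680543135 0.04059093985887239
-0.36 1.3863320033985682 0.1357030862566848
```

It's in the hole with no contact. Lowering further.

```bash
python3 -m inch '[[0,0,-0.3,0,2],[0,0,-0.6,0,2],[0,0,-0.9,0,2],[0,0,-1.2,0,2],[0,0,-1.2,0,2]]'>/dev/null; python3 m.py; python3 -m inch '[[0,0,-0.3,0,2],[0,0,-0.6,0,2],[0,0,-0.9,0,2],[0,0,-1.2,0,2],[0,0,-1.2,0,2]]'>/dev/null; python3 m.py;  python3 -m inch '[[0,0,-0.3,0,2],[0,0,-0.6,0,2],[0,0,-0.8,0,2],[0,0,-0.8,0,2]]'>/dev/null; python3 m.py
```

```text
Mz 0.008 ang 20.17 q6 -7.7 [-0.5 -0.2 -7.4] [0.5377 0.2329 0.1239]
Mz 0.022 ang 20.17 q6 -7.7 [-0.5  0.6 -7.1] [0.5378 0.2329 0.112 ]
Mz 0.004 ang 20.17 q6 -7.7 [ 0.2  0.7 -6.7] [0.538  0.2329 0.1042]
```

```bash
python3 -m inch '[[0,0,-0.1,0,2],[0,0,-0.2,0,2],[0,0,-0.2,0,2]]'>/dev/null; python3 m.py; python3 -m inch '[[0,0,-0.1,0,2],[0,0,-0.15,0,2],[0,0,-0.15,0,2]]'>/dev/null; python3 m.py
```

```text
Mz 0.003 ang 20.17 q6 -7.7 [-0.5  0.1 -6.8] [0.5383 0.233  0.1026]
Mz -0.014 ang 20.17 q6 -7.7 [-0.3  1.1 -5.8] [0.5384 0.233  0.1015]
```

```bash
python3 -m inch '[[0,0,-0.1,0,2],[0,0,-0.1,0,2]]'>/dev/null; python3 m.py; python3 -m inch '[[0,0,0,0,3],[0,0,0,0,3.5],[0,0,0,0,4],[0,0,0,0,5],[0,0,0,0,6],[0,0,0,0,6],[0,0,0,0,6]]'; python3 -m inch '[[0,0,1,0,6],[0,0,3,0,6],[0,0,6,0,6],[0,0,9,0,6],[0,0,12,0,6],[0,0,15,0,6],[0,0,15,0,6]]'; python3 -m inch '[[-3,3,0,0,6],[-6,6,0,0,6],[-8,9,0,0,6],[-10,12,0,0,6],[-12,15,0,0,6],[-14,18,0,0,6],[-14,18,0,0,6],[-14,18,0,0,6]]'
```

```text
Mz 0.003 ang 20.18 q6 -7.7 [-2.3  0.5  2.2] [0.5385 0.233  0.1014]
time_s: 25.58
position: [0.5383, 0.2329, 0.1002]
tcp_rot: [[-0.345, 0.939, 0.0], [0.939, 0.345, -0.0], [-0.0, 0.0, -1.0]]
force: [0.2, 0.1, -0.5]
opening: 0.647
grasp_force: 0.0
time_s: 26.17
position: [0.5421, 0.234, 0.2578]
tcp_rot: [[-0.345, 0.939, 0.014], [0.939, 0.345, 0.003], [-0.002, 0.014, -1.0]]
force: [0.9, 0.1, 0.5]
opening: 0.693
grasp_force: 0.0
time_s: 26.83
position: [0.3967, 0.4143, 0.2505]
tcp_rot: [[-0.349, 0.937, 0.0], [0.937, 0.349, -0.0], [-0.0, 0.0, -1.0]]
force: [-0.4, 0.3, 0.5]
opening: 0.69
grasp_force: 0.0
```

Released and clear. A numeric check against the first top picture: which regions changed, and whether the jaw meets the block.

Run:
```python
from h import *
f='pics/t13.png';snap('top',f)
a=cv2.imread('pics/top0.png').astype(int);b=cv2.imread(f).astype(int)
d=(np.abs(a-b).max(2)>40).astype(np.uint8)
n,l,st,ce=cv2.connectedComponentsWithStats(d)
for i in range(1,n):
    if st[i,4]>8 and st[i,0]>90 and st[i,0]<380 and 90<st[i,1]<240: print(st[i],ce[i].round(1))
for c in(330,345): 
    print(c,'before',a[160:222,c].mean(1).astype(int));print('after',b[160:222,c].mean(1).astype(int))
# key bar now
g=b[150:200,95:165].max(2)
for v in range(152,194,3): print(v,b[v,98:162:2].max(1))
```

```text
[126 156  25  11  47] [139.8 160.1]
[146 158  13  19  64] [153.9 169.3]
[156 168  21   9  31] [167.6 170.8]
[103 171  11   5  14] [107.6 173. ]
[100 177  20  15  62] [107.6 186.2]
[316 178  39   5  90] [332.9 178.8]
[174 183   9   4  14] [177.8 184. ]
[131 187  18  13  45] [138.2 195.8]
330 before [ 55  89 126 128 130 132 136 162 187 186 184 183 183 182 182 182 186 162
  55  63  84  84  84  84  84  85  86  85  85  85  85  86  85  86 116 132
  86  86  86  86  86  86  85  87  87  87  88  87  88  87  75 141 197 186
 184 185 185 187 188 188 189 189]
after [ 59  94 131 133 135 138 136 134 151 186 196 194 191 192 190 189 189 190
 178 132  91  88  88  88  89  89  88  89  88  88  89  89  89  89 121 138
  90  90  90  89  90  90  90  90  91  91  90  91  91  90  93 158 205 194
 192 192 193 195 197 196 196 197]
345 before [ 38  55  84  95 118 157 158 170 187 185 183 182 182 180 181 182 185 161
  51  63  83  84  83  83  83  84  85  84  84  84  85  84  85  85 116 131
  85  85  85  85  85  85  85  86  86  86  86  86  87  86  77 144 195 185
 184 184 185 186 188 189 189 189]
after [ 40  58  88  99 12
[... 1423 characters left out ...]
 103 112 109 153 110 112]
179 [209 209 152  69  71  70  70  70  69  69  69  69  68  65  54  43  35  29
  23  22  32  47  70  70  73 110 111 112 115 116 115 112]
182 [211 211 211  58  72  70  71  69  69  66  55  43  34  28  22  21  72  80
  51  72  71  72  72  71  87 117 114 112 112 114 117 115]
185 [215 215 215 152  68  67  56  44  33  28  21  21  67 143 189 194 195 172
  86  64  90  75  71  87 112 115 116 113 115 120 124 126]
188 [215 215 215 215 133  35  25  21  76 145 188 197 199 198 200 203 208 116
 113 113 110 116 114 115 117 121 124 124 123 123 124 126]
191 [213 213 213 213 213 213 212 212 213 207 202 206 207 201 196 202 202 198
 114 116 120 122 124 122 122 123 124 126 124 113 116 154]
```

The dark gap is gone, so the jaw has closed on the block. The screw, drill and small key are unchanged, and the key stands in its hole.

```bash
python3 -c "from rig import bot;print(bot.hand_in())"
```

```text
the job is handed in; nothing more can be done
None
```

The job is handed in (verdict not shown): the block is clamped an estimated 0.38 rad past first touch, within the 0.25–0.4 rad firm range, and the large key is back in its hole and released; one early miss pressed about 23 N on the clamp's countersink before the key went home, and the small key, drill bit and spare screw look unmoved.

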